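# Make up two cocktail kits for the class

### The arm

A 7-joint arm with a two-finger parallel gripper is mounted at the origin on the work surface. World frame = base frame: x ahead of the robot, y to its left, z up, the work surface at z = 0. Lengths are in m, angles in rad, forces in N, time in s.
With the tool pointing down it reaches from about 0.35 to 0.9 m from the base axis. Payload 7.2 kg.
Tool frame: the origin (TCP) lies on the centre line of the jaws, within the pads' length; the fingertips stand 22 mm ahead of it and the grasp point (between the pads) lies 3 mm ahead of it; z points along the fingers, y is the line along which they close (so a half turn about z gives the same grasp; the last joint's range is limited). The gripper opens to 88 mm and grips with 3 to 60 N. Pads are 20 mm wide; open, the fingers measure 115 mm over their backs; the gripper's body (75 mm by 178 mm) begins 61 mm behind the grasp point.
Start: joints at [1.239, 0.411, -0.013, 1.596, 0.006, 1.134, -0.082], TCP at [0.163, -0.603, 0.245] pointing down, gripper open.
Joint ranges: [-2.95, 2.95], [-0.29, 1.99], [-1.47, 1.44], [0.14, 2.54], [-1.03, 4.17], [0.13, 1.85], [-2.86, 2.86]. Speed limits (rad/s): [2.39, 2.39, 3.01, 3.01, 3.14, 3.14, 3.14].

### API

Orientations are given as a unit quaternion [w, x, y, z].
In Python, from bench import move_pose, movel, move_j, open_gripper, close, hold, inverse_kinematics, sense, read_camera, get_calibration, PlanningError, sign_off gives the robot as it stands. Calls block until the motion is done:
- move_pose(position, orientation): joint-space move of the TCP to a pose.
- movel(position, orientation=None, vel=0.15): straight line of the TCP; orientation=None keeps the orientation; vel is the mean speed in m/s.
- move_j(angles): joint-space move.
- open_gripper() and close(grasp_force=None): open the fingers fully, or close them until they stop; grasp_force is the grip in N (None keeps the last).
- hold(seconds).
- inverse_kinematics(position, orientation): joint angles nearest the present ones, or None.
- sense(): the state.
- read_camera(name): name is "scene" or "top" or "wrist"; returns the picture (384x512x3 uint8, red, green, blue); there is no depth.
- get_calibration(name): a dict with "fx", "fy", "cx", "cy" (pixels), "R" (3x3) and "t" (3): a world point X has camera coordinates R X + t. Camera axes: x right, y down, z forward; pixel columns grow to the right and rows downward; lengths in m; the calibration is good to about 2 mm. A picture is of the moment at which its call begins: read the wrist's pose just before it. get_calibration takes no time and is no camera call; for the wrist camera it gives the pose at the moment of the call.
A pose or a line that the arm cannot do raises PlanningError and nothing moves.
- sign_off(): hands the job in; it is judged then, once.
The state is a dict: "time": time; "joints": joint angles; "dq": joint speeds; "effort": joint torques, N m; "eef_pos": TCP position; "tool_rot": TCP orientation; "ft_force": force on the tool from outside, world axes, zero at the start; "moment": the same for the moment, N m; "gripper_width": opening from 0.0 (shut) to 1.0 (fully open); "finger_force": force on a finger pad.
Only numpy, scipy, OpenCV 4.12 (cv2) and the standard library are available. Lean on these libraries where they do the work, as an engineer would, in place of code of your own. Each camera call takes 0.05 s, during which the arm holds its last target. There are 200 camera calls.

### The job

Make up the two cocktail kits for the class. First fill the long tray: bitters bottle in the place next to its loop handle, short jigger in the middle place, citrus reamer in the place farthest from the handle; only then fill the short tray: can in the place next to its handle, tall jigger in the other place. Stand everything upright on the floor of its place, let go of it, and leave the shaking tin and the lemon box where they are.

Things in the scene. Friction and masses are not known exactly. Their poses are not given: they have to be found in the camera images.
- bottle_mid (a point): Small bitters bottle of amber glass with a paper label and black cap, 96 mm tall, about 140 g; round body 40 mm across, straight-sided from 2 to 64 mm above its foot, then narrowing to a 16 mm neck and a 21 mm cap. Point: its centre, half-way up on its axis; z up. Loose, stands upright on the table.
- reamer_mid (a point): White ceramic citrus reamer, 68 mm tall, about 120 g: a flat round base 54 mm across and 8 mm thick, on it a ribbed upright head 37 mm across over the ribs (34 mm solid), straight from 8 to 50 mm above the foot, then tapering to a point. Grip the head, 10 mm or more above the base. Point: its centre, half-way up on its axis; z up. Loose, stands upright on the table.
- jigger_short_mid (a point): The SHORT, wide steel jigger (double-ended measuring cup, hourglass outline), 62 mm tall, about 100 g; open upper cup 48 mm across outside, straight from 38 to 62 mm above its foot; waist 18 mm across at 28 mm; lower cup 40 mm across. Grip the upper cup. Point: its centre, half-way up on its axis; z up. Loose, stands upright on the table.
- jigger_tall_mid (a point): The TALL, slim steel jigger, 110 mm tall, about 130 g; open upper cup 38 mm across outside, straight from 55 to 110 mm above its foot; waist 18 mm across at 42 mm; lower cup 34 mm across. Grip the upper cup, some 20 mm above the listed point. Point: its centre, half-way up on its axis; z up. Loose, stands upright on the table.
- can_mid (a point): Plain aluminium mini drinks can with a pull tab, 53 mm across, 90 mm tall, about 165 g; straight-sided from 5 to 82 mm above its foot. Point: its centre, half-way up on its axis; z up. Loose, stands upright on the table.
- tray3: Long wooden kit tray, fixed, THREE square places in a row; 82 x 238 mm, walls and dividers 4 thick, 16 high, floor 4 thick; places 74 x 74 mm inside. Origin: centre of underside, on the table; x across, y along the row towards the end with the steel loop handle (56 mm wide, 13 high, 29 out). Place centres: y = +78 mm (next to the handle), 0 (middle), -78 mm (farthest from it).
- tray2: Short wooden kit tray, fixed, TWO square places in a row; 82 x 160 mm, walls and dividers 4 thick, 16 high, floor 4 thick; places 74 x 74 mm inside. Origin: centre of underside, on the table; x across, y along the row towards the end with the steel loop handle (56 mm wide, 13 high, 29 out). Place centres: y = +39 mm (next to the handle), -39 mm (the other).
- tin: Bystander: steel shaking tin, loose, standing mouth up, 90 mm across at the mouth, 64 mm at the foot, 170 mm tall. Origin: centre of its underside.
- crate: Bystander: light wooden box of lemons, loose, 130 mm by 130 mm, lemons reach about 125 mm high. Origin: centre of its underside.

How it is judged:
On the way, in this order (a step that is already met when the one before it is completed fails the run):
1. the long tray holds bottle (next to the handle), short jigger (middle) and reamer (far end), upright and released, while neither the can nor the tall jigger is at the short tray yet (x of bottle_mid in the frame of tray3 between -0.021 and 0.021 m and y of bottle_mid in the frame of tray3 between 0.057 and 0.099 m and z of bottle_mid in the frame of tray3 between 0.046 and 0.058 m and angle between each of bottle_mid, jigger_short_mid, reamer_mid's own z axis and vertical below 0.12 rad and linear speed of each of bottle, jigger_short, reamer below 0.02 m/s and contact force between the fingers and bottle below 0.05 N and x of jigger_short_mid in the frame of tray3 between -0.021 and 0.021 m and y of jigger_short_mid in the frame of tray3 between -0.021 and 0.021 m and z of jigger_short_mid in the frame of tray3 between 0.029 and 0.041 m and contact force between the fingers and jigger_short below 0.05 N and x of reamer_mid in the frame of tray3 between -0.021 and 0.021 m and y of reamer_mid in the frame of tray3 between -0.099 and -0.057 m and z of reamer_mid in the frame of tray3 between 0.032 and 0.044 m and contact force between the fingers and reamer below 0.05 N and horizontal distance between each of can_mid, jigger_tall_mid and tray2 above 0.09 m), for 0.2 s.
2. the short tray holds the can (next to the handle) and the tall jigger (other place), upright and released (x of can_mid in the frame of tray2 between -0.021 and 0.021 m and y of can_mid in the frame of tray2 between 0.018 and 0.06 m and z of can_mid in the frame of tray2 between 0.043 and 0.055 m and angle between each of can_mid, jigger_tall_mid's own z axis and vertical below 0.12 rad and linear speed of each of can, jigger_tall below 0.02 m/s and contact force between the fingers and can below 0.05 N and x of jigger_tall_mid in the frame of tray2 between -0.021 and 0.021 m and y of jigger_tall_mid in the frame of tray2 between -0.06 and -0.018 m and z of jigger_tall_mid in the frame of tray2 between 0.053 and 0.065 m and contact force between the fingers and jigger_tall below 0.05 N), for 0.2 s.
At the end, for the whole second after the job is handed in: All five things stand upright (within 0.12 rad) on the floor of their own places as the goal assigns them (centre within 21 mm of the place's centre along and across the tray, height within 6 mm), released and at rest (under 20 mm/s) (all of step 2 and x of bottle_mid in the frame of tray3 between -0.021 and 0.021 m and y of bottle_mid in the frame of tray3 between 0.057 and 0.099 m and z of bottle_mid in the frame of tray3 between 0.046 and 0.058 m and angle between each of bottle_mid, jigger_short_mid, reamer_mid's own z axis and vertical below 0.12 rad and linear speed of each of bottle, jigger_short, reamer below 0.02 m/s and contact force between the fingers and bottle below 0.05 N and x of jigger_short_mid in the frame of tray3 between -0.021 and 0.021 m and y of jigger_short_mid in the frame of tray3 between -0.021 and 0.021 m and z of jigger_short_mid in the frame of tray3 between 0.029 and 0.041 m and contact force between the fingers and jigger_short below 0.05 N and x of reamer_mid in the frame of tray3 between -0.021 and 0.021 m and y of reamer_mid in the frame of tray3 between -0.099 and -0.057 m and z of reamer_mid in the frame of tray3 between 0.032 and 0.044 m and contact force between the fingers and reamer below 0.05 N); the robot touches nothing.
It fails at once if a bystander (shaking tin or lemon box) is pushed more than 30 mm (distance of any of tin, crate from where it was at the start of the episode above 0.03 m).
It also fails if it takes over 131 s, if anything falls off the work surface, if the arm or the gripper's body presses on something with over 40 N, if the wrist force passes 120 N, or if a joint passes its speed limit or range.

## Working session

There is one attempt and no reset: what is moved stays moved. The work goes in short steps, each a Python script; the robot and the scene stay as the last script left them, time stands still between calls to the robot, and variables do not carry over. Pictures are saved under pics/ and viewed, at most 14 in all, crops included, and the job is handed in when it is done.

```bash
mkdir -p pics; python3 - <<'E'
from bench import *
import cv2,numpy as np
for n in ["scene","top"]:
    im=read_camera(n); cv2.imwrite(f"pics/{n}0.png",cv2.resize(im[:,:,::-1],(800,600),interpolation=cv2.INTER_CUBIC))
    c=get_calibration(n); R=np.array(c["R"]); print(n,c["fx"],c["fy"],c["cx"],c["cy"],R.round(4).tolist(),c["t"],-R.T@np.array(c["t"]))
s=sense();print(s["time"],s["eef_pos"],s["tool_rot"],s["gripper_width"])
E
```

```text
scene 388.57282002875866 388.57282002875866 259.3919847185305 185.4922162887623 [[0.5784, 0.8156, -0.0125], [0.4948, -0.363, -0.7896], [-0.6485, 0.4505, -0.6135]] [-0.29870104 -0.19223387  1.51506323] [ 1.25048273 -0.50869806  0.77402324]
top 472.01224955877393 472.01224955877393 255.78905924607852 191.89528673940467 [[-0.0189, -0.9997, -0.0176], [-0.9917, 0.021, -0.1268], [0.1272, 0.0151, -0.9918]] [0.01575944 0.49947365 1.42775102] [ 0.3140812  -0.01624422  1.47962305]
0.1 [ 0.16284822 -0.60297669  0.24391442] [-6.99765756e-04  9.91308396e-01  1.31556647e-01 -1.49848304e-04] 1.0052990447605168
```

View pics/top0.png

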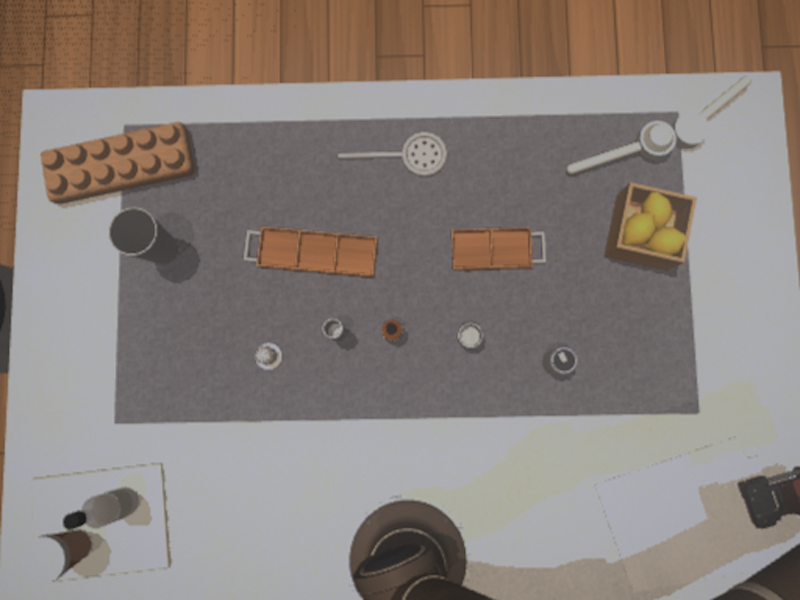

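View pics/scene0.png

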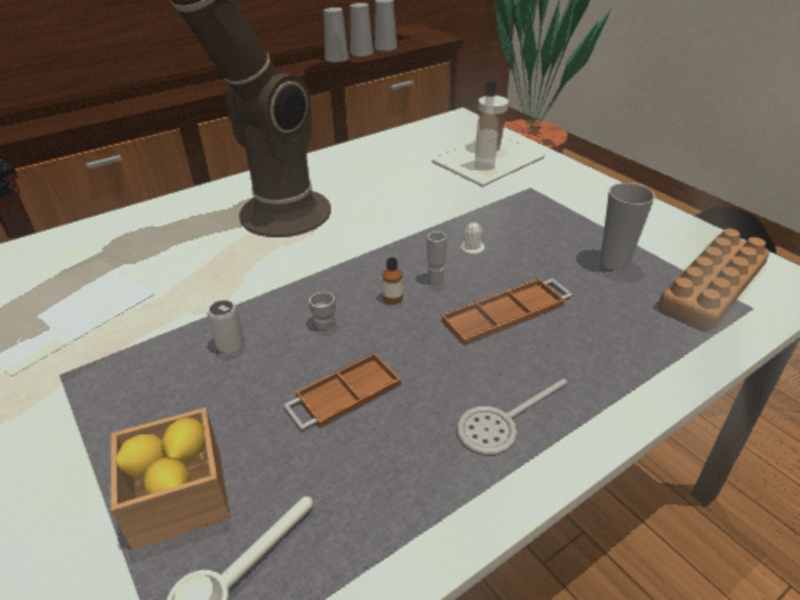

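The top view shows, left to right in 800-px coordinates: reamer (267,356), tall jigger (333,328), bottle (392,330), short jigger (470,336) and can (564,361). The long tray is around (318,252) with its handle to the left. The short tray is around (492,249) with its handle to the right. The scene view agrees. I'll enlarge both halves of the top view.

```bash
python3 - <<'E'
from bench import *
import cv2,numpy as np
im=read_camera("top")[:,:,::-1]; np.save("top.npy",im)
for k,(x,y) in enumerate([(150,140),(280,140)]):
    c=cv2.resize(im[y:y+110,x:x+110+10],None,fx=5,fy=5,interpolation=cv2.INTER_CUBIC)
    c=cv2.convertScaleAbs(c,alpha=1.6)
    cv2.imwrite(f"pics/crop{k}.png",c)
E
```

```text
(no output)
```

View pics/crop0.png

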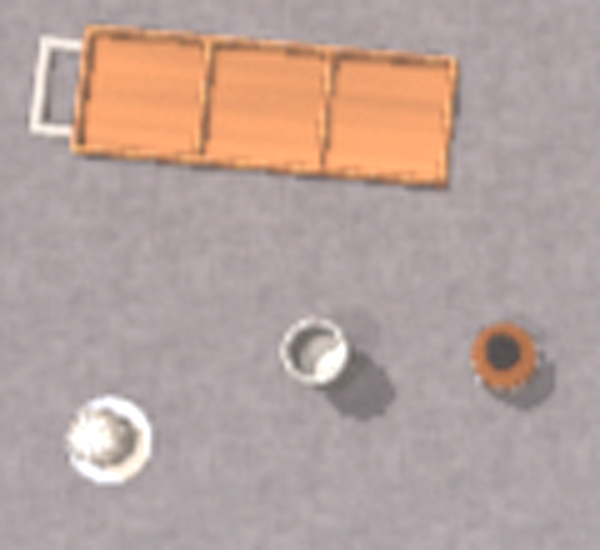

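View pics/crop1.png

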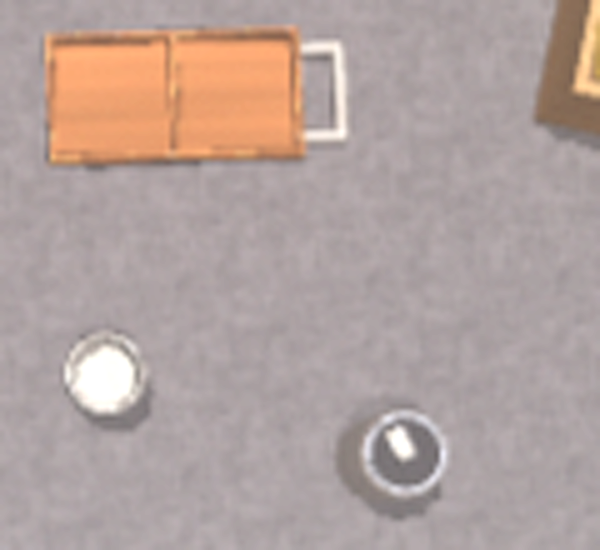

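The crops give tray rim corners, cup rims, bottle cap, can top and reamer base in crop pixels. I'll convert these to world positions and check them against the known sizes.

```bash
cat > h.py <<'E'
from bench import *
import cv2,numpy as np
from scipy.spatial.transform import Rotation as Ro
def w(name,u,v,z):
    c=get_calibration(name);R=np.array(c["R"]);o=-R.T@np.array(c["t"])
    d=R.T@np.array([(u-c["cx"])/c["fx"],(v-c["cy"])/c["fy"],1]);return (o+d*(z-o[2])/d[2])[:2]
def wc(k,X,Y,z): return w("top",[150,280][k]+(X+.5)/5-.5,140+(Y+.5)/5-.5,z)
obj={"reamer":wc(0,110,439,.008),"tall":wc(0,315,351,.110),"bottle":wc(0,503,351,.096),"short":wc(1,106,374,.062),"can":wc(1,404,453,.088)}
def tray(k,P,hi):  # corners in order round; hi = the two corners at the handle end
    q=np.array([wc(k,*p,.016) for p in P]);c=q.mean(0)
    y=q[hi].mean(0)-c;y/=np.linalg.norm(y);return c,y,q
T3=tray(0,[(92,27),(458,58),(446,187),(72,153)],[0,3])
T2=tray(1,[(46,33),(299,27),(304,156),(49,162)],[1,2])
place={"bottle":T3[0]+.078*T3[1],"short":T3[0],"reamer":T3[0]-.078*T3[1],"can":T2[0]+.039*T2[1],"tall":T2[0]-.039*T2[1]}
axis={"bottle":T3,"short":T3,"reamer":T3,"can":T2,"tall":T2}
grasp={"bottle":.045,"short":.050,"reamer":.038,"can":.050,"tall":.075}
def quat(yt,flip):  # tool down, closing line across the tray
    x=np.r_[yt,0]*(1 if not flip else -1);z=np.array([0,0,-1.]);y=np.cross(z,x)
    q=Ro.from_matrix(np.c_[x,y,z]).as_quat();return np.r_[q[3],q[:3]]
E
python3 - <<'E'
from h import *
for k in obj: print(k,obj[k].round(4),place[k].round(4))
print("bottle shoulder",wc(0,505,356,.064))
for T in (T3,T2): print(T[0].round(4),T[1].round(3),np.linalg.norm(np.diff(T[2][[0,1,2,3,0]],axis=0),axis=1).round(4))
for k in obj:
  for f in (0,1):
    q=quat(axis[k][1],f);print(k,f,[None if j is None else np.round(j,2).tolist() for j in (inverse_kinematics(list(obj[k])+[.25],q),inverse_kinematics(list(place[k])+[.25],q))])
E
```

```text
reamer [0.3966 0.2712] [0.5957 0.0936]
tall [0.4397 0.1315] [ 0.6039 -0.1418]
bottle [0.4387 0.0222] [0.613  0.2486]
short [ 0.4248 -0.1287] [0.6043 0.1711]
can [ 0.3728 -0.2995] [ 0.604  -0.2198]
bottle shoulder [0.43856934 0.0219509 ]
[0.6043 0.1711] [0.111 0.994] [0.2338 0.0829 0.2374 0.0819]
[ 0.6039 -0.1808] [ 0.002 -1.   ] [0.1596 0.0826 0.1598 0.0827]
reamer 0 [[0.3, 0.41, -1.25, 1.87, 0.43, 1.17, -1.22], [0.35, 0.5, -0.84, 1.61, 0.39, 1.21, -0.67]]
reamer 1 [[0.28, 0.4, -1.22, 1.88, 0.41, 1.16, 1.94], [0.55, 0.68, -1.24, 1.59, 0.65, 1.35, 2.26]]
tall 0 [[0.62, 0.34, -1.22, 1.92, 0.35, 1.13, 2.41], [-0.61, 0.7, 1.26, 1.65, -0.68, 1.31, -2.38]]
tall 1 [[0.56, 0.29, -1.12, 1.92, 0.29, 1.11, -0.68], [0.61, 0.48, -0.65, 1.57, 0.3, 1.2, -0.09]]
bottle 0 [[0.63, 0.17, -0.86, 1.97, 0.15, 1.06, -0.41], [0.2, 0.72, -1.11, 1.44, 0.64, 1.38, -1.05]]
bottle 1 [[0.9, 0.28, -1.22, 1.96, 0.29, 1.1, 2.59], [0.24, 0.79, -1.24, 1.44, 0.74, 1.43, 2.03]]
short 0 [[0.73, 0.14, -0.6, 1.97, 0.09, 1.05, -0.01], [0.35, 0.65, -1.1, 1.53, 0.59, 1.32, -0.93]]
short 1 [[-0.95, 0.18, 1.31, 2.05, -0.2, 1.05, -2.8], [0.4, 0.73, -1.24, 1.53, 0.69, 1.38, 2.14]]
can 0 [[0.52, 0.15, 0.06, 1.94, -0.01, 1.05, -2.55], [0.24, 0.44, 0.05, 1.55, -0.02, 1.16, -2.85]]
can 1 [[0.97, 0.19, -0.44, 1.91, 0.09, 1.06, 0.49], [0.63, 0.49, -0.52, 1.52, 0.25, 1.2, 0.07]]
```

Rim sizes match the known dimensions within about 4 mm, and the two bottle readings agree. Starting with the bottle.

```bash
cat >> h.py <<'E'
dia={"bottle":.040,"short":.048,"reamer":.037,"can":.053,"tall":.038}
def transfer(k):
    q=quat(axis[k][1],axis[k] is T2);p,g=obj[k],place[k];h=grasp[k]+.003
    move_pose([*p,.2],q);movel([*p,h],vel=.12)
    close(20);s=sense();print(k,"width mm",88*s["gripper_width"],"want",1e3*dia[k],"F",s["finger_force"],s["time"])
    if abs(.088*s["gripper_width"]-dia[k])>.006: raise SystemExit("bad grasp")
    movel([*p,.25],vel=.2);s=sense();print(" lifted",88*s["gripper_width"])
    move_pose([*g,.25],q);movel([*g,h+.030],vel=.2);movel([*g,h+.0055],vel=.04)
    s=sense();print(" at",s["eef_pos"],88*s["gripper_width"],s["ft_force"])
    open_gripper();hold(.2);movel([*g,.25],vel=.15);print(" done",sense()["time"],np.round(sense()["joints"],2))
E
python3 - <<'E'
from h import *
move_j([.1,.3,0,1.9,0,1.05,0]);print(sense()["eef_pos"])
transfer("bottle")
im=read_camera("wrist");cv2.imwrite("pics/w1.png",im[:,:,::-1])
E
```

```text
[ 0.47978409 -0.09784805  0.19243469]
bottle width mm 39.52505640898779 want 40.0 F 19.996418956434354 5.0833
 lifted 39.704821036909195
 at [0.61298244 0.24870921 0.0534335 ] 39.32112913645809 [-0.41441156  0.25016811 -0.42529485]
 done 11.65 [-0.31  0.48 -0.22  1.48  0.11  1.19 -0.66]
```

View pics/w1.png

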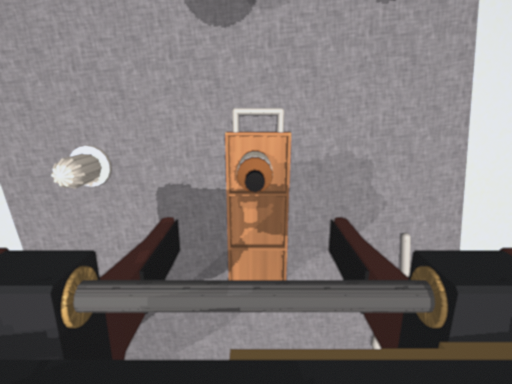

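The wrist view shows the bottle upright in the handle place, body at about (255,170) within the place at x 228–290. Next are the short jigger and the reamer.

```bash
python3 - <<'E'
from h import *
transfer("short");transfer("reamer")
q=quat(T2[1],True);move_pose([.40,-.05,.25],q)
im=read_camera("top");np.save("t2.npy",im)
a=cv2.resize(im[140:250,150:270],None,fx=4,fy=4,interpolation=cv2.INTER_CUBIC)
s=cv2.resize(read_camera("scene")[160:230,270:380],(480,305),interpolation=cv2.INTER_CUBIC)
cv2.imwrite("pics/c2.png",cv2.convertScaleAbs(a[:295],alpha=1.5)[:,:,::-1]);cv2.imwrite("pics/s2.png",s[:,:,::-1])
E
```

```text
short width mm 46.10008685109318 want 48.0 F 20.00075455782735 15.3583
 lifted 46.32923592087531
 at [0.60434408 0.17121963 0.0584552 ] 46.51514619810859 [-0.74230148  0.06747767 -0.30184357]
 done 21.975 [-0.14  0.43 -0.3   1.57  0.14  1.16 -0.58]
reamer width mm 33.590219818958715 want 37.0 F 19.999931838246994 25.2667
 lifted 33.59855057621598
 at [0.59569453 0.09366771 0.04645964] 33.5567394813071 [-0.40076624 -0.18739935 -0.36491859]
 done 31.9667 [-0.05  0.38 -0.24  1.63  0.1   1.14 -0.43]
```

View pics/c2.png

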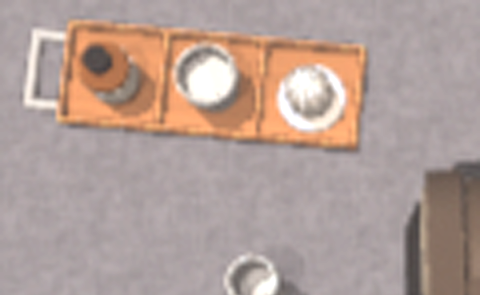

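View pics/s2.png

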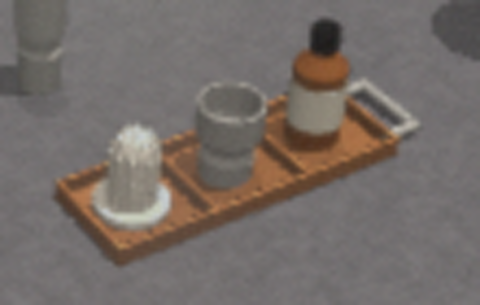

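The long tray holds bottle, short jigger and reamer, all upright in the right places. Top-crop points are cap (98,59), jigger rim (207,77) and reamer base (311,97). I'll check those numerically, then run the short tray only if all are within 12 mm.

```bash
python3 - <<'E'
from h import *
for k,X,Y,z in (("bottle",98,59,.1),("short",207,77,.066),("reamer",311,97,.012)):
    e=w("top",150+(X+.5)/4-.5,140+(Y+.5)/4-.5,z)-place[k];print(k,e.round(4));assert np.linalg.norm(e)<.012
transfer("can");transfer("tall")
move_pose([.40,-.0,.3],quat(T2[1],True))
a=cv2.resize(read_camera("top")[130:200,150:360],None,fx=3.8,fy=3.8,interpolation=cv2.INTER_CUBIC)
s=cv2.resize(read_camera("scene")[150:280,180:370],None,fx=4,fy=4,interpolation=cv2.INTER_CUBIC)
cv2.imwrite("pics/c3.png",cv2.convertScaleAbs(a,alpha=1.5)[:,:,::-1]);cv2.imwrite("pics/s3.png",s[:,:,::-1])
E
```

```text
bottle [-0.0039 -0.0022]
short [-0.0038 -0.0017]
reamer [-0.0022  0.0006]
can width mm 52.779301233153944 want 53.0 F 19.99942809317872 36.0333
 lifted 52.88798936350811
 at [ 0.60408465 -0.21978513  0.05844071] 53.047654695136174 [ 0.13133851 -0.7733058  -1.81059526]
 done 42.2167 [ 0.31  0.44 -0.06  1.54  0.03  1.16  0.25]
tall width mm 37.42293201058048 want 38.0 F 19.99995789024979 45.6667
 lifted 37.63502859632911
 at [ 0.60393233 -0.14177314  0.08346757] 37.594457747661345 [-0.32896496 -0.07556489 -0.82873137]
 done 51.875 [ 0.17  0.4  -0.03  1.6   0.01  1.14  0.14]
```

View pics/c3.png

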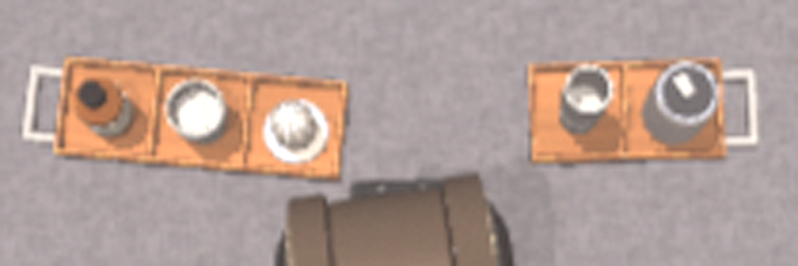

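View pics/s3.png

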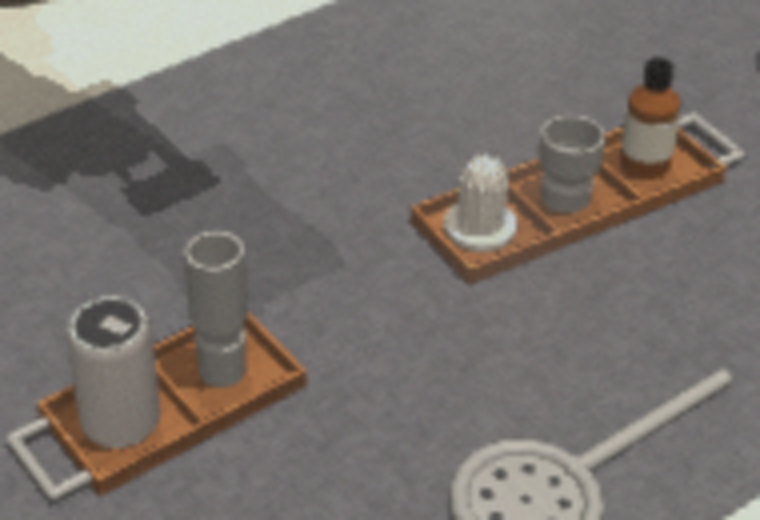

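All five things stand upright in their places. In the top crop the can rim is at (686,92) and the tall jigger rim at (586,91). I'll check those two numerically and hand in.

```bash
python3 - <<'E'
from h import *
for k,X,Y,z in (("can",686,92,.092),("tall",586,91,.114)):
    e=w("top",150+(X+.5)/3.8-.5,130+(Y+.5)/3.8-.5,z)-place[k];print(k,e.round(4));assert np.linalg.norm(e)<.012
print(sign_off())
E
```

```text
can [-0.0022  0.0003]
tall [-0.0041  0.0027]
the job is handed in; nothing more can be done
None
```

Both kits are made up in the required order and the job is handed in: all five things stand upright in their assigned places, measured within about 5 mm of the place centres, and the arm never went near the tin or the lemon box.

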